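Stack the pen caddy on its base tray

ROBOT

A 7-joint arm with a two-finger parallel gripper is mounted at the origin on the work surface. World frame = base frame: x ahead of the robot, y to its left, z up, the work surface at z = 0. Lengths are in m, angles in rad, forces in N, time in s.
With the tool pointing down it reaches from about 0.425 to 0.875 m from the base axis. Payload 8.4 kg.
Tool frame: the origin (TCP) lies midway between the tips of the shut fingers; the grasp point (between the pads) lies 19 mm behind it; y points along the fingers, x is the direction in which the jaws open and shut, and the axes are right-handed (so a half turn about y gives the same grasp; the last joint's range is limited). The gripper opens to 87 mm and grips with 3 to 60 N. Pads are 19 mm wide; open, the fingers measure 117 mm over their backs; the gripper's body (75 mm by 190 mm) begins 51 mm behind the grasp point.
Start: joints at [1.214, 0.333, 0.04, 1.465, -0.013, 1.343, -0.059], TCP at [0.166, -0.628, 0.223] pointing down, gripper open.
Joint ranges: [-2.58, 2.58], [-0.38, 2.09], [-1.3, 1.39], [0.25, 2.4], [-1.5, 4.64], [0.08, 2.09], [-2.65, 2.65]. Speed limits (rad/s): [2.22, 2.22, 2.79, 2.79, 3.14, 3.14, 3.14].

INTERFACE

Orientations are given as a unit quaternion [x, y, z, w].
In Python, from station import get_obs, grab_frame, close_job gives the robot as it stands. The module is installed in compiled form; this text tells all that it offers.
- The arm moves only by the tool drive_tool, never from a script. Its argument "plan" is a list of rows, each an object with "translation": the shift along the world's x, y, z in m, a list of three; "yaw": the turn about the world's z in rad; "fingers": the closure, from 0 (fully open) to 1 (shut). In form: [{"translation": [dx, dy, dz], "yaw": yaw, "fingers": fingers}, ...]. A call has 1 to 20 rows; each row is the pose to reach, as a shift and turn from the pose commanded when the call began; what a row does not reach only later rows make up. A row lasts 1/10 s, in which the tool goes at most 50 mm and 8.59 degrees, less where a joint would pass 70% of its speed; a pose out of reach is approached as far as the arm can. A call with a gripper value outside its range is refused whole. The fingers move at their own pace and stop on an object; the grip force is fixed at half the most. Time passes only in rows, so rows that repeat a pose let the fingers close. It gives the time, the measured TCP pose, the force and the opening at its end, in the units of the state.
- get_obs(): the state, without advancing time (a new reading comes with each control period).
- grab_frame(name): name is "side" or "top" or "wrist"; returns a dict with "img" (384x512x3 uint8, blue, green, red), "mtx" (3x3 intrinsics, pixels), "cam_to_world" (4x4, takes a point from camera to world coordinates). Camera axes: x right, y down, z forward; pixel columns grow to the right and rows downward; lengths in m; the calibration is good to about 2 mm. A picture is of the moment at which its call begins. There is no depth.
- close_job(): hands the job in, once; it reports no verdict.
The state is a dict: "clock": time; "joints": joint angles; "dq": joint speeds; "effort": joint torques, N m; "tool_pos": TCP position; "ee_rot": TCP orientation; "ft_force": force on the tool from outside, world axes, zero at the start; "torque": the same for the moment, N m; "gripper_width": opening from 0.0 (shut) to 1.0 (fully open).
Only numpy, scipy, OpenCV 4.12 (cv2) and the standard library are available. Lean on these libraries where they do the work, as an engineer would, in place of code of your own. Each camera call takes 0.05 s, during which the arm holds its last target.

TASK

On the shop counter, pick up the oblong caddy that has four lugs under its corners by its carrying handle, and stack it on the tray that has a square socket in each corner. Lower it until the lugs are in the sockets before letting go, so that it sits fully home and level. Leave the small square caddy and the plain bin where they are.

Things in the scene. Friction and masses are not known exactly. Their poses are not given: they have to be found in the camera images.
- caddy_center (a point): Centre, half-way up, of the loose grey oblong caddy: 170 (x) x 130 (y) x 98 mm high, about 350 g. Lug tips 49 mm below this point, floor's underside 33 below, wall tops 1 above. 4 tapered lugs at x +-64, y +-44, 16 long, 8 across at the tip, 22 at the root. Carrying handle: a bar along x over the middle, 110 long, 20 wide (y), 20 high, its middle 39 mm above this point, a post at each end.
- base_tray: Fixed grey oblong tray, 170 (x) x 130 (y) x 60 mm high; origin at the centre of its underside, z up. A square socket open at the top in each corner, 34 mm wide, 24 deep, centred at x +-64, y +-44, its rim level with the tray's. Pencils lie on its floor. Caddy fully home: its floor on this rim, its centre point 93 mm above this origin, lugs with 6 mm play each way; half a turn fits too.
- square_caddy_center (a point): Bystander: centre, half-way up, of a loose small square caddy in the same grey plastic, 110 x 110 mm, 90 mm high, flat underneath, with a similar but shorter carrying handle (90 mm) along its x. Not to be moved.
- plain_bin_center (a point): Bystander: centre, half-way up, of a loose plain bin in the same grey plastic, 150 mm (x) by 110 mm (y), 45 mm high, with one partition, no sockets and no handle. Not to be moved.
Not all that is in view belongs to the job. Leave any purple or red look-alike of the part that bears caddy_center alone.

How it is judged:
On the way, in this order (a step that is already met when the one before it is completed fails the run):
1. the caddy is lifted clear of the counter, higher than the base tray's rim (height (world z) of caddy_center above 0.115 m), for 0.1 s.
2. still held in the fingers, the caddy is lowered until its lugs are in the sockets (within 14 mm of fully home, over the base tray) (contact force between the fingers and anything else above 0.5 N and z of caddy_center in the frame of base_tray below 0.107 m and horizontal distance between caddy_center and base_tray below 0.02 m), for 0.1 s.
At the end, for the whole second after the job is handed in: The caddy stands released on the base tray, all lugs in sockets: height within 5 mm of fully home, centre within 15 mm of the tray's, in line within 10 degrees (either way round), level within 3.4 degrees; the square caddy and plain bin within 30 mm of where they were (z of caddy_center in the frame of base_tray between 0.088 and 0.098 m and horizontal distance between caddy_center and base_tray below 0.015 m and angle between the x axis of caddy_center and the x axis of base_tray, either way round below 0.175 rad and angle between caddy_center's own z axis and vertical below 0.06 rad and distance of each of square_caddy_center, plain_bin_center from where it was at the start of the episode below 0.03 m); the robot touches nothing.
It fails at once if the small square caddy is moved by more than 30 mm (distance of square_caddy_center from where it was at the start of the episode above 0.03 m).
It fails at once if the plain bin is moved by more than 30 mm (distance of plain_bin_center from where it was at the start of the episode above 0.03 m).
It also fails if it takes over 43 s, if anything falls off the work surface, if the arm or the gripper's body presses on something with over 40 N, if the wrist force passes 120 N, or if a joint passes its speed limit or range.

## Working session

There is one attempt and no reset: what is moved stays moved. The work goes in short steps, Python scripts to look and compute and a tool call to move; the robot and the scene stay as the last step left them, time stands still between calls to the robot, and variables do not carry over. Pictures are saved under pics/ and viewed, and the job is handed in when it is done.

Besides the shell and the picture viewer there is one more tool, called after "Request:" by a JSON object that holds its "method" and its "body", one argument or row to a line. drive_tool: Moves the arm, as the interface text tells. Its arguments: {"type":"object","properties":{"plan":{"type":"array","items":{"type":"object","properties":{"translation":{"type":"array","items":{"type":"number"}},"yaw":{"type":"number"},"fingers":{"type":"number"}}}}},"required":["plan"]}

```bash
mkdir -p pics
python3 - <<'E'
from station import *
import cv2,numpy as np
o=get_obs();print(o['clock'],o['tool_pos'],o['ee_rot'],o['gripper_width'])
for n in ['side','top','wrist']:
    f=grab_frame(n);cv2.imwrite(f'pics/{n}0.png',f['img']);np.savez(f'pics/{n}0.npz',**f)
    print(n,f['mtx'].round(1).tolist(),f['cam_to_world'].round(4).tolist())
E
```

```text
0.0 [ 0.16554676 -0.62806437  0.22164469] [-0.55979007  0.43208658 -0.43110778  0.5604305 ] 0.9967466100637462
side [[422.5, 0.0, 254.1], [0.0, 422.5, 189.3], [0.0, 0.0, 1.0]] [[0.9457, -0.1576, 0.2844, 0.0015], [-0.3251, -0.4602, 0.8262, -1.3781], [0.0006, -0.8737, -0.4864, 0.8213], [0.0, 0.0, 0.0, 1.0]]
top [[389.0, 0.0, 253.4], [0.0, 389.0, 189.7], [0.0, 0.0, 1.0]] [[-0.0086, -0.9899, 0.1413, 0.2481], [-1.0, 0.0091, 0.0029, -0.0889], [-0.0042, -0.1412, -0.99, 1.258], [0.0, 0.0, 0.0, 1.0]]
wrist [[343.8, 0.0, 254.0], [0.0, 343.8, 192.5], [0.0, 0.0, 1.0]] [[0.2566, -0.9299, -0.2635, 0.2374], [-0.9665, -0.2467, -0.0707, -0.6098], [0.0007, 0.2728, -0.9621, 0.3839], [0.0, 0.0, 0.0, 1.0]]
```

View pics/side0.png

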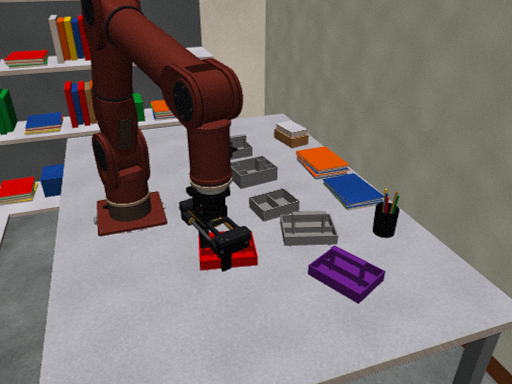

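View pics/top0.png

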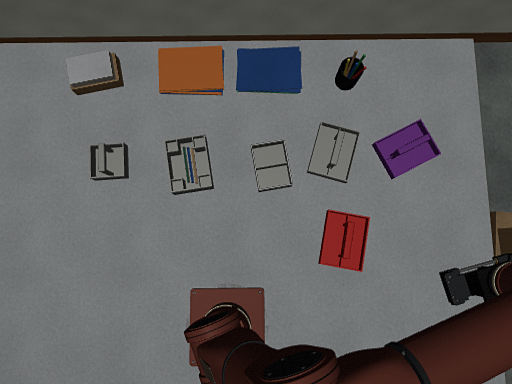

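View pics/wrist0.png

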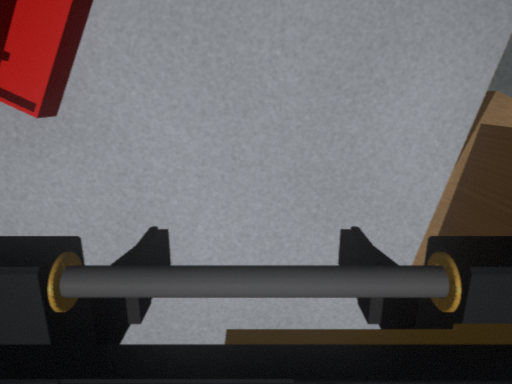

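The top view shows the grey caddy with its handle at about (333,152). The plain bin is at (271,165), the tray with pencils at (190,165), the square caddy at (109,160), and the red and purple look-alikes at (345,240) and (406,149). I'll zoom in next.

Run:
```python
import cv2,numpy as np
t=cv2.imread('pics/top0.png')
a=cv2.resize(t[115:190,300:370],None,fx=5.5,fy=5.5,interpolation=cv2.INTER_CUBIC)
b=cv2.resize(t[125:200,155:225],None,fx=5.5,fy=5.5,interpolation=cv2.INTER_CUBIC)
cv2.imwrite('pics/z1.png',np.hstack([a,b]))
s=cv2.imread('pics/side0.png')
a=cv2.resize(s[205:250,275:345],None,fx=5.5,fy=5.5,interpolation=cv2.INTER_CUBIC)
b=cv2.resize(s[150:195,220:290],None,fx=5.5,fy=5.5,interpolation=cv2.INTER_CUBIC)
cv2.imwrite('pics/z2.png',np.hstack([a,b]))
```

```text
(no output)
```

View pics/z1.png

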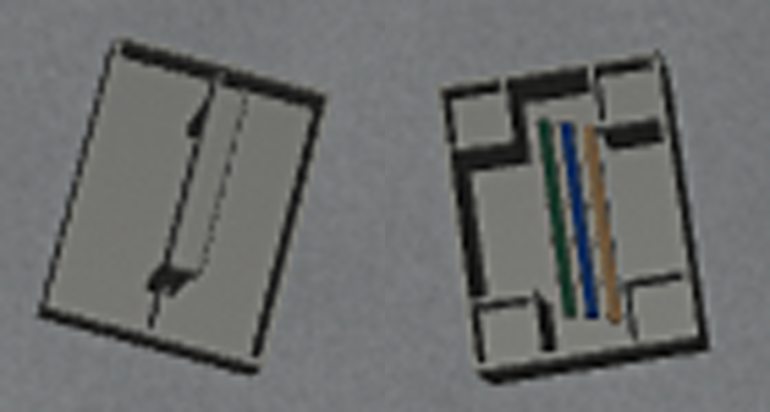

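View pics/z2.png

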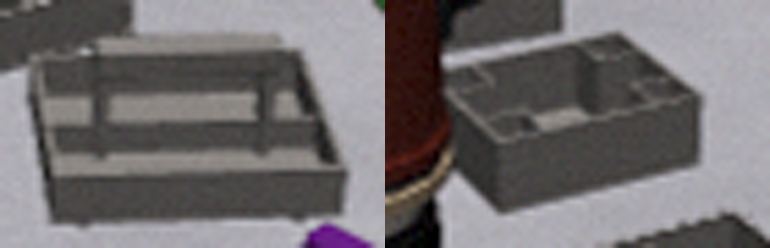

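```bash
cat > h.py <<'E'
import numpy as np,cv2
def ray(f,uv):
    K=np.array(f['mtx']);T=np.array(f['cam_to_world'])
    d=T[:3,:3]@np.linalg.inv(K)@np.array([uv[0],uv[1],1.]);return T[:3,3],d
def onz(f,uv,z):
    c,d=ray(f,uv);return c+d*(z-c[2])/d[2]
def tri(obs):
    A=np.zeros((3,3));b=np.zeros(3);R=[]
    for f,uv in obs:
        c,d=ray(f,uv);d=d/np.linalg.norm(d);P=np.eye(3)-np.outer(d,d);A+=P;b+=P@c;R.append((P,c))
    p=np.linalg.solve(A,b);return p,[float(np.linalg.norm(P@(p-c))) for P,c in R]
def proj(f,p):
    T=np.linalg.inv(f['cam_to_world']);q=T[:3,:3]@p+T[:3,3];q=f['mtx']@q;return q[:2]/q[2]
def dn(z):
    return np.load(z)
E
python3 - <<'E'
from h import *
t=np.load('pics/top0.npz');s=np.load('pics/side0.npz')
def zz(p,x0,y0,ox=0):return ((p[0]-ox+.5)/5.5-.5+x0,(p[1]+.5)/5.5-.5+y0)
C=[zz(p,300,115) for p in [(115,42),(325,97),(258,362),(42,312)]]
B=[zz(p,155,125,385) for p in [(443,90),(658,55),(706,340),(482,365)]]
for z,Q,n in((.05,C,'caddy'),(.06,B,'tray')):
    P=np.array([onz(t,q,z) for q in Q]);print(n,P.round(4).tolist(),P.mean(0).round(4))
    e=[P[0]-P[3],P[1]-P[2],P[0]-P[1],P[3]-P[2]]
    print([ (round(float(np.linalg.norm(v)),4),round(float(np.degrees(np.arctan2(v[1],v[0]))),1)) for v in e])
# heights by triangulation: handle bar ends
from itertools import product
def zs(p,x0,y0,ox=0):return zz(p,x0,y0,ox)
def T(n,a,b):
    p,r=tri([(t,a),(s,b)]);print(n,p.round(4),np.round(r,4))
# handle top ends: top view near end & far end vs side view
T('handle near(left side img)',zz((185,270),300,115),zs((100,45),275,205))
T('handle far',zz((232,88),300,115),zs((280,42),275,205))
# rim corners
T('rim c1',C[0],zs((300,55),275,205))
T('rim c3',C[2],zs((55,175),275,205))
T('rim c2',C[1],zs((342,170),275,205))
T('tray c2',B[1],zs((698,95),220,150,385))
T('tray c3',B[2],zs((500,140),220,150,385))
T('tray c1',B[0],zs((617,33),220,150,385))
E
```

```text
caddy [[0.6375, -0.3029, 0.05], [0.6031, -0.4239, 0.05], [0.4472, -0.3783, 0.05], [0.4774, -0.2557, 0.05]] [ 0.5413 -0.3402  0.05  ]
[(0.1668, -16.4), (0.1624, -16.3), (0.1258, 74.1), (0.1263, 76.1)]
tray [[0.5777, 0.1931, 0.06], [0.5973, 0.0693, 0.06], [0.4305, 0.0406, 0.06], [0.4174, 0.1673, 0.06]] [0.5057 0.1176 0.06  ]
[(0.1624, 9.2), (0.1692, 9.8), (0.1254, 99.0), (0.1274, 95.9)]
handle near(left side img) [ 0.493  -0.3299  0.0938] [0.001 0.001]
handle far [ 0.5961 -0.36    0.093 ] [0.0001 0.0001]
rim c1 [ 0.6417 -0.305   0.0409] [0.0013 0.0013]
rim c3 [ 0.4475 -0.3793  0.0452] [0.0005 0.0005]
rim c2 [ 0.6056 -0.426   0.0433] [0.0005 0.0005]
tray c2 [0.5978 0.0698 0.0567] [0.0004 0.0004]
tray c3 [0.4317 0.0402 0.0606] [0.0013 0.0013]
tray c1 [0.5782 0.194  0.0568] [0.0003 0.0003]
```

Run:
```python
from station import *
from scipy.spatial.transform import Rotation as R
import numpy as np
o=get_obs();M=R.from_quat(o['ee_rot']).as_matrix();print(M.round(3));print(np.degrees(np.arctan2(M[1,0],M[0,0])),o['tool_pos'],o['clock'])
```

```text
[[ 0.255 -0.     0.967]
 [-0.967  0.001  0.255]
 [-0.001 -1.    -0.   ]]
-75.2317033605465 [ 0.16560845 -0.6281591   0.22187545] 0.15
```

Request:
{"method": "drive_tool", "body": {
  "plan": [
    {"translation":[0,0,0.05],"yaw":-0.1,"fingers":0},
    {"translation":[0.324,0.308,0.078],"yaw":-0.54,"fingers":0},
    {"translation":[0.324,0.308,0.078],"yaw":-0.54,"fingers":0},
    {"translation":[0.324,0.308,0.078],"yaw":-0.54,"fingers":0},
    {"translation":[0.324,0.308,0.078],"yaw":-0.54,"fingers":0},
    {"translation":[0.324,0.308,0.078],"yaw":-0.54,"fingers":0},
    {"translation":[0.324,0.308,0.078],"yaw":-0.54,"fingers":0},
    {"translation":[0.324,0.308,0.078],"yaw":-0.54,"fingers":0},
    {"translation":[0.324,0.308,0.078],"yaw":-0.54,"fingers":0},
    {"translation":[0.324,0.308,0.078],"yaw":-0.54,"fingers":0},
    {"translation":[0.324,0.308,0.078],"yaw":-0.54,"fingers":0},
    {"translation":[0.324,0.308,0.078],"yaw":-0.54,"fingers":0},
    {"translation":[0.324,0.308,0.078],"yaw":-0.54,"fingers":0},
    {"translation":[0.324,0.308,0.078],"yaw":-0.54,"fingers":0},
    {"translation":[0.324,0.308,0.078],"yaw":-0.54,"fingers":0}
  ]
}}

```text
clock: 1.65
tool_pos: [0.4887, -0.3218, 0.3005]
ee_rot: [-0.424, 0.566, -0.566, 0.424]
ft_force: [0.6, 0.3, -0.1]
gripper_width: 0.999
```

Run:
```python
from station import *
import cv2,numpy as np
from scipy.spatial.transform import Rotation as R
for n in ['wrist']:
    f=grab_frame(n);cv2.imwrite(f'pics/{n}1.png',f['img']);np.savez(f'pics/{n}1.npz',**f)
    print(n,f['cam_to_world'].round(4).tolist())
o=get_obs();M=R.from_quat(o['ee_rot']).as_matrix();print(np.degrees(np.arctan2(M[1,0],M[0,0])),o['tool_pos'],o['clock'],o['joints'])
```

```text
wrist [[-0.2792, -0.9239, -0.2616, 0.5599], [-0.9602, 0.2691, 0.0741, -0.3432], [0.0019, 0.2719, -0.9623, 0.4627], [0.0, 0.0, 0.0, 1.0]]
-106.28680478699764 [ 0.48887088 -0.32156055  0.30056404] 1.7 [ 0.66084111  0.18178733 -0.18109935  1.49764011  0.03298214  1.46513954
 -1.37587189]
```

View pics/wrist1.png

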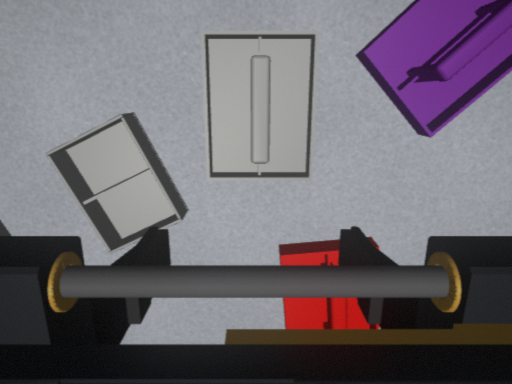

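The wrist view shows the caddy square-on. Its handle runs from about (260,56) to (260,163), and the rim spans (205,35) to (315,178). I'll zoom for pixel accuracy.

Run:
```python
import cv2
t=cv2.imread('pics/wrist1.png')
cv2.imwrite('pics/z3.png',cv2.resize(t[25:190,195:325],None,fx=3.6,fy=3.6,interpolation=cv2.INTER_CUBIC))
```

```text
(no output)
```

View pics/z3.png

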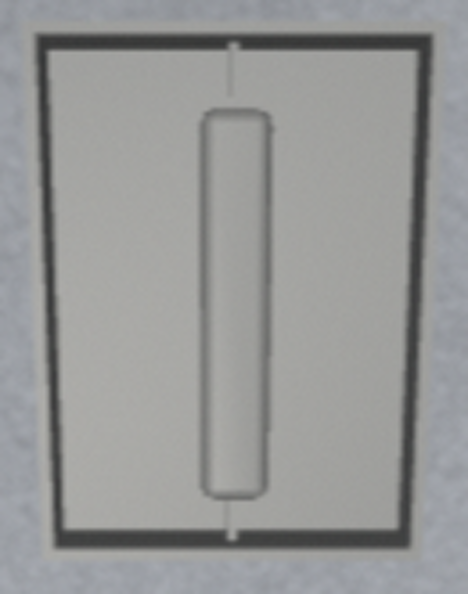

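Run:
```python
from h import *
w=np.load('pics/wrist1.npz');t=np.load('pics/top0.npz');s=np.load('pics/side0.npz')
def zz(p,x0,y0,k):return ((p[0]+.5)/k-.5+x0,(p[1]+.5)/k-.5+y0)
W=lambda p:zz(p,195,25,3.6)
T=lambda p:zz(p,300,115,5.5); S=lambda p:zz(p,275,205,5.5)
H=[W(p) for p in[(200,108),(272,108),(267,498),(201,498)]]
C=[W(p) for p in[(28,27),(438,27),(414,552),(48,552)]]
def rep(Q,z,n):
    P=np.array([onz(w,q,z) for q in Q]);v=(P[0]+P[1]-P[2]-P[3])/2;u=(P[0]+P[3]-P[1]-P[2])/2
    print(n,P.mean(0).round(4),np.linalg.norm(v).round(4),np.linalg.norm(u).round(4),np.degrees(np.arctan2(v[1],v[0])).round(2),np.degrees(np.arctan2(u[1],u[0])).round(2))
rep(H,.095,'handle');rep(C,.05,'rim')
# two-view heights
far=((H[0][0]+H[1][0])/2,(H[0][1]+H[1][1])/2);near=((H[3][0]+H[2][0])/2,(H[3][1]+H[2][1])/2)
for n,ob in (('far-top',[(w,far),(t,T((231,92)))]),('near',[(w,near),(t,T((186,270)))]),('c0',[(w,C[0]),(t,T((115,42)))]),('c1 side',[(w,C[1]),(s,S((342,170)))]),('c3',[(w,C[3]),(t,T((42,312)))]),('c2 side',[(w,C[2]),(s,S((55,175)))]),('Hfar side',[(w,far),(s,S((280,43)))]),('Hnear side',[(w,near),(s,S((100,45)))])):
    p,r=tri(ob);print(n,p.round(4),np.round(r,4))
```

```text
handle [ 0.5429 -0.3454  0.095 ] 0.1097 0.0199 -16.24 73.79
rim [ 0.5432 -0.3454  0.05  ] 0.1651 0.1254 -16.2 73.79
far-top [ 0.5965 -0.3614  0.0843] [0.0001 0.0001]
near [ 0.491  -0.3298  0.0977] [0.0005 0.0005]
c0 [ 0.6438 -0.3064  0.0302] [0.0001 0.0001]
c1 side [ 0.6048 -0.4292  0.0459] [0.0007 0.0007]
c3 [ 0.4794 -0.2585  0.0357] [0.0011 0.0011]
c2 side [ 0.4456 -0.3827  0.0477] [0.0002 0.0002]
Hfar side [ 0.5956 -0.3608  0.0929] [0.0001 0.0001]
Hnear side [ 0.4918 -0.331   0.0955] [0.0017 0.0017]
```

Request:
{"method": "drive_tool", "body": {
  "plan": [
    {"translation":[0.027,-0.012,-0.03],"yaw":0,"fingers":0},
    {"translation":[0.054,-0.024,-0.07],"yaw":0,"fingers":0},
    {"translation":[0.054,-0.024,-0.11],"yaw":0,"fingers":0},
    {"translation":[0.054,-0.024,-0.15],"yaw":0,"fingers":0},
    {"translation":[0.054,-0.024,-0.18],"yaw":0,"fingers":0},
    {"translation":[0.054,-0.024,-0.2],"yaw":0,"fingers":0},
    {"translation":[0.054,-0.024,-0.22],"yaw":0,"fingers":0},
    {"translation":[0.054,-0.024,-0.231],"yaw":0,"fingers":0},
    {"translation":[0.054,-0.024,-0.231],"yaw":0,"fingers":0},
    {"translation":[0.054,-0.024,-0.231],"yaw":0,"fingers":0}
  ]
}}

```text
clock: 2.7
tool_pos: [0.544, -0.3449, 0.0703]
ee_rot: [0.424, -0.565, 0.566, -0.425]
ft_force: [-0.7, 0.5, 0.1]
gripper_width: 0.999
```

Run:
```python
from station import *
import cv2,numpy as np
ims=[grab_frame(n)['img'] for n in('wrist','side')]
cv2.imwrite('pics/g2.png',np.hstack([cv2.resize(ims[0],(400,300)),cv2.resize(ims[1][170:290,200:360],(400,300))]))
```

```text
(no output)
```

View pics/g2.png

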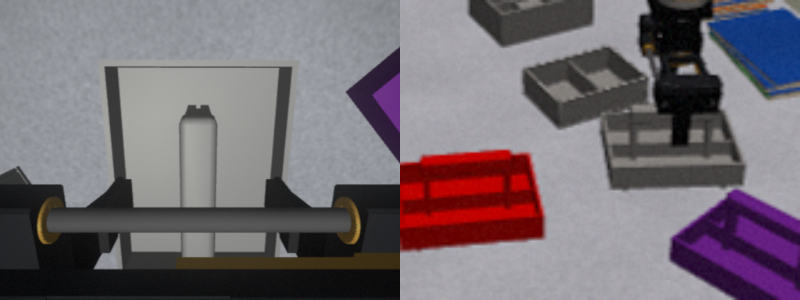

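The handle is centred between the fingers, at about x=198 in the wrist tile. I'll close and lift.

Request:
{"method": "drive_tool", "body": {
  "plan": [
    {"translation":[0,0,0],"yaw":0,"fingers":1},
    {"translation":[0,0,0],"yaw":0,"fingers":1},
    {"translation":[0,0,0],"yaw":0,"fingers":1},
    {"translation":[0,0,0],"yaw":0,"fingers":1},
    {"translation":[0,0,0],"yaw":0,"fingers":1},
    {"translation":[0,0,0],"yaw":0,"fingers":1},
    {"translation":[0,0,0],"yaw":0,"fingers":1},
    {"translation":[0,0,0],"yaw":0,"fingers":1},
    {"translation":[0,0,0.01],"yaw":0,"fingers":1},
    {"translation":[0,0,0.025],"yaw":0,"fingers":1},
    {"translation":[0,0,0.05],"yaw":0,"fingers":1},
    {"translation":[0,0,0.08],"yaw":0,"fingers":1},
    {"translation":[0,0,0.11],"yaw":0,"fingers":1},
    {"translation":[0,0,0.13],"yaw":0,"fingers":1},
    {"translation":[0,0,0.15],"yaw":0,"fingers":1},
    {"translation":[0,0,0.15],"yaw":0,"fingers":1},
    {"translation":[0,0,0.15],"yaw":0,"fingers":1}
  ]
}}

```text
clock: 4.5
tool_pos: [0.5437, -0.3445, 0.2198]
ee_rot: [0.425, -0.565, 0.566, -0.425]
ft_force: [-0.3, 0.6, -2.6]
gripper_width: 0.232
```

Run:
```python
from station import *
import cv2,numpy as np
for n in('wrist','side','top'):
    f=grab_frame(n);np.savez(f'pics/{n}3.npz',**f);cv2.imwrite(f'pics/{n}3.png',f['img'])
ims=[cv2.imread(f'pics/{n}3.png') for n in('wrist','side')]
cv2.imwrite('pics/g3.png',np.hstack([cv2.resize(ims[0],(400,300)),cv2.resize(ims[1][110:260,200:400],(400,300))]))
t=cv2.imread('pics/top3.png')
cv2.imwrite('pics/z4.png',cv2.resize(t[125:200,155:225],None,fx=7.5,fy=7.5,interpolation=cv2.INTER_CUBIC))
```

```text
(no output)
```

View pics/g3.png

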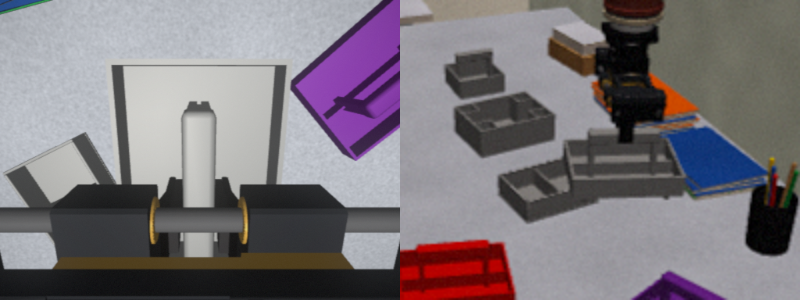

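View pics/top3.png

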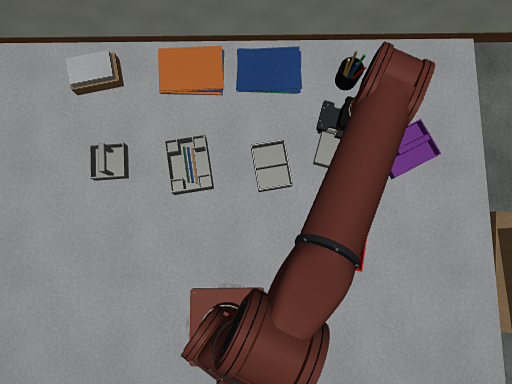

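View pics/z4.png

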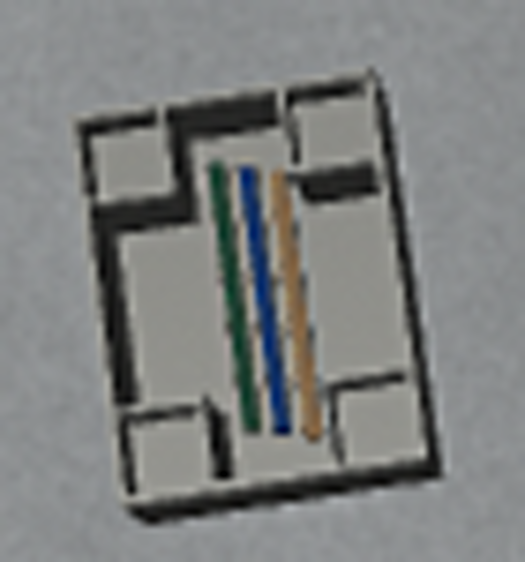

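Caddy is lifted level and the grip holds (opening 0.232, about 20 mm). Next I'll move beside the tray so the wrist camera can see it next to the load.

Request:
{"method": "drive_tool", "body": {
  "plan": [
    {"translation":[-0.004,0.01,0.01],"yaw":0.03,"fingers":1},
    {"translation":[-0.012,0.035,0.03],"yaw":0.08,"fingers":1},
    {"translation":[-0.022,0.065,0.05],"yaw":0.14,"fingers":1},
    {"translation":[-0.032,0.095,0.07],"yaw":0.2,"fingers":1},
    {"translation":[-0.042,0.125,0.09],"yaw":0.26,"fingers":1},
    {"translation":[-0.052,0.155,0.1],"yaw":0.32,"fingers":1},
    {"translation":[-0.062,0.185,0.11],"yaw":0.38,"fingers":1},
    {"translation":[-0.072,0.21,0.11],"yaw":0.42,"fingers":1},
    {"translation":[-0.078,0.228,0.11],"yaw":0.44,"fingers":1},
    {"translation":[-0.081,0.2375,0.11],"yaw":0.45,"fingers":1},
    {"translation":[-0.081,0.2375,0.11],"yaw":0.45,"fingers":1},
    {"translation":[-0.081,0.2375,0.11],"yaw":0.45,"fingers":1},
    {"translation":[-0.081,0.2375,0.11],"yaw":0.45,"fingers":1}
  ]
}}

```text
clock: 5.95
tool_pos: [0.4628, -0.1083, 0.3292]
ee_rot: [0.54, -0.457, 0.457, -0.54]
ft_force: [0.3, 0.4, -2.4]
gripper_width: 0.228
```

Run:
```python
from station import *
import cv2,numpy as np
for n in('wrist','top'):
    f=grab_frame(n);np.savez(f'pics/{n}4.npz',**f);cv2.imwrite(f'pics/{n}4.png',f['img'])
```

```text
(no output)
```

View pics/wrist4.png

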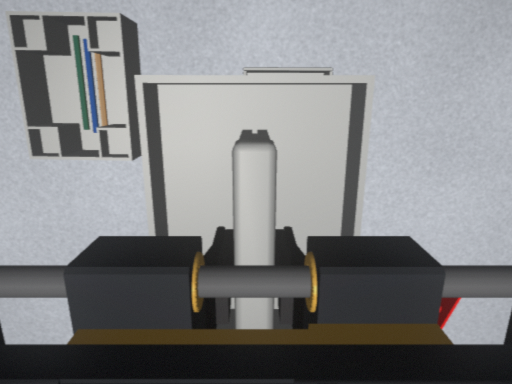

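View pics/top4.png

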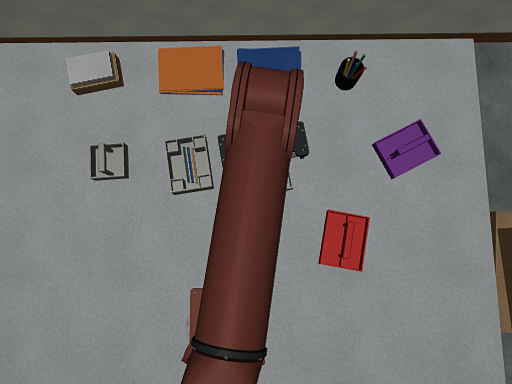

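The whole tray is in the wrist view at about (12–140, 12–158), alongside the held caddy. I'll zoom on both.

Run:
```python
import cv2,numpy as np
t=cv2.imread('pics/wrist4.png')
cv2.imwrite('pics/z5.png',cv2.resize(t[5:170,5:150],None,fx=3.6,fy=3.6,interpolation=cv2.INTER_CUBIC))
cv2.imwrite('pics/z6.png',cv2.resize(t[65:225,130:380],None,fx=3.2,fy=3.2,interpolation=cv2.INTER_CUBIC))
```

```text
(no output)
```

View pics/z5.png

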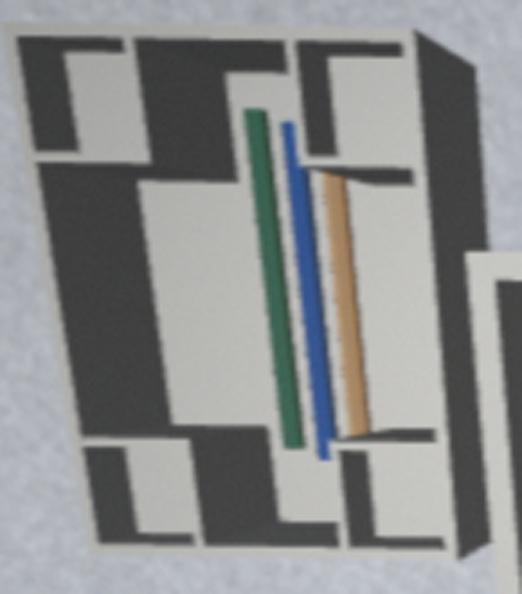

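View pics/z6.png

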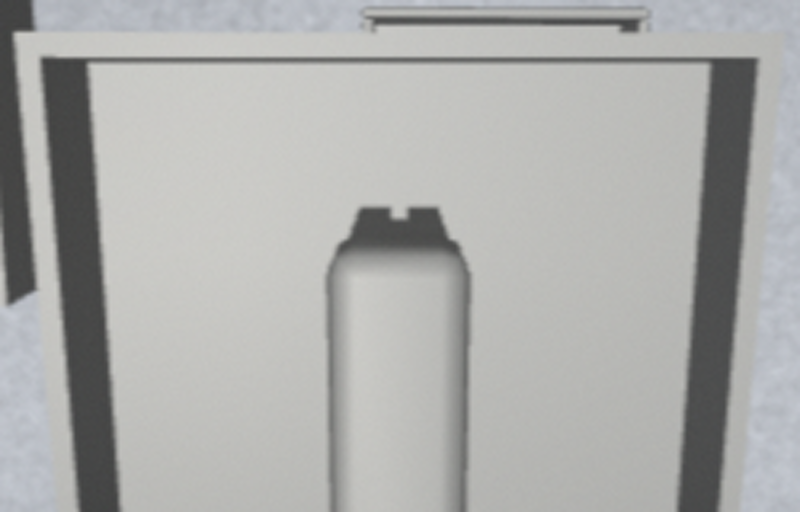

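Run:
```python
from h import *
from station import get_obs
from scipy.spatial.transform import Rotation as R
w=np.load('pics/wrist4.npz');t=np.load('pics/top3.npz')
def zz(p,x0,y0,k):return ((p[0]+.5)/k-.5+x0,(p[1]+.5)/k-.5+y0)
W=[zz(p,5,5,3.6) for p in [(6,24),(413,30),(459,556),(97,550)]]
T=[zz(p,155,125,7.5) for p in [(76,118),(376,70),(440,460),(128,502)]]
for f,Q,n in((w,W,'wrist'),(t,T,'top')):
  for z in(.055,.06):
    P=np.array([onz(f,q,z) for q in Q]);v=(P[0]+P[1]-P[2]-P[3])/2;u=(P[0]+P[3]-P[1]-P[2])/2
    print(n,z,P.mean(0).round(4),np.linalg.norm(v).round(4),np.linalg.norm(u).round(4),np.degrees(np.arctan2(v[1],v[0])).round(2),np.degrees(np.arctan2(u[1],u[0])).round(2))
for a,b in zip(W,T):
    p,r=tri([(w,a),(t,b)]);print(p.round(4),np.round(r,4))
o=get_obs();M=R.from_quat(o['ee_rot']).as_matrix();tp=o['tool_pos'];print(o['clock'],tp,np.degrees(np.arctan2(M[1,0],M[0,0])))
X=M[:,2];Y=-M[:,0]  # tool z ~ caddy x
L=lambda n,p:print(n,p.round(4),'along x',((p-tp)@X).round(4),'y',((p-tp)@Y).round(4))
V=lambda p:zz(p,130,65,3.2)
zc=tp[2]-.0213
print('caddy y dir',Y.round(3))
L('rimL',onz(w,V((14,33)),zc+.001));L('rimR',onz(w,V((784,33)),zc+.001))
L('rimL2',onz(w,V((60,500)),zc+.001));L('rimR2',onz(w,V((737,500)),zc+.001))
L('handle end',onz(w,V((398,248)),zc+.049))
L('TCP-cam',w['cam_to_world'][:3,3])
```

```text
wrist 0.055 [0.506  0.1207 0.055 ] 0.1695 0.1289 9.14 98.73
wrist 0.06 [0.5064 0.1182 0.06  ] 0.1675 0.1274 9.14 98.73
top 0.055 [0.5079 0.1187 0.055 ] 0.1686 0.1299 9.18 98.03
top 0.06 [0.5068 0.1178 0.06  ] 0.1679 0.1293 9.18 98.03
[0.5794 0.1943 0.0607] [0.0002 0.0002]
[0.5987 0.0674 0.0625] [0.0001 0.0001]
[0.4327 0.0408 0.0602] [0.0013 0.0013]
[0.4149 0.1682 0.0605] [0.001 0.001]
6.05 [ 0.46282169 -0.10793055  0.32919649] -80.48016773738287
caddy y dir [-0.165  0.986  0.001]
rimL [ 0.5356 -0.0358  0.3089] along x 0.0837 y 0.0591
rimR [ 0.5558 -0.155   0.3089] along x 0.0839 y -0.0618
rimL2 [ 0.4587 -0.0494  0.3089] along x 0.0056 y 0.0584
rimR2 [ 0.4786 -0.1673  0.3089] along x 0.0057 y -0.0611
handle end [ 0.5186 -0.0997  0.3569] along x 0.0564 y -0.0011
TCP-cam [ 0.5361 -0.0965  0.4913] along x 0.0741 y -0.0007
```

Request:
{"method": "drive_tool", "body": {
  "plan": [
    {"translation":[0.003,0.015,0],"yaw":0,"fingers":1},
    {"translation":[0.01,0.045,0],"yaw":0,"fingers":1},
    {"translation":[0.016,0.08,-0.01],"yaw":0,"fingers":1},
    {"translation":[0.023,0.115,-0.03],"yaw":-0.008,"fingers":1},
    {"translation":[0.03,0.15,-0.05],"yaw":-0.008,"fingers":1},
    {"translation":[0.036,0.185,-0.07],"yaw":-0.008,"fingers":1},
    {"translation":[0.041,0.21,-0.09],"yaw":-0.008,"fingers":1},
    {"translation":[0.044,0.227,-0.11],"yaw":-0.008,"fingers":1},
    {"translation":[0.044,0.227,-0.125],"yaw":-0.008,"fingers":1},
    {"translation":[0.044,0.227,-0.135],"yaw":-0.008,"fingers":1},
    {"translation":[0.044,0.227,-0.135],"yaw":-0.008,"fingers":1},
    {"translation":[0.044,0.227,-0.135],"yaw":-0.008,"fingers":1},
    {"translation":[0.044,0.227,-0.135],"yaw":-0.008,"fingers":1}
  ]
}}

```text
clock: 7.35
tool_pos: [0.5073, 0.1194, 0.1956]
ee_rot: [-0.538, 0.458, -0.459, 0.538]
ft_force: [0.7, 0.0, -1.9]
gripper_width: 0.227
```

Run:
```python
from station import *
import cv2,numpy as np
from scipy.spatial.transform import Rotation as R
for n in('wrist','side'):
    f=grab_frame(n);np.savez(f'pics/{n}5.npz',**f);cv2.imwrite(f'pics/{n}5.png',f['img'])
ims=[cv2.imread(f'pics/{n}5.png') for n in('wrist','side')]
cv2.imwrite('pics/g5.png',np.hstack([cv2.resize(ims[0],(400,300)),cv2.resize(ims[1][115:205,210:330],(400,300),interpolation=cv2.INTER_CUBIC)]))
o=get_obs();M=R.from_quat(o['ee_rot']).as_matrix();print(o['clock'],o['tool_pos'],np.degrees(np.arctan2(M[1,0],M[0,0])))
```

```text
7.45 [0.50717565 0.11967995 0.19541689] -80.88908440325488
```

View pics/g5.png

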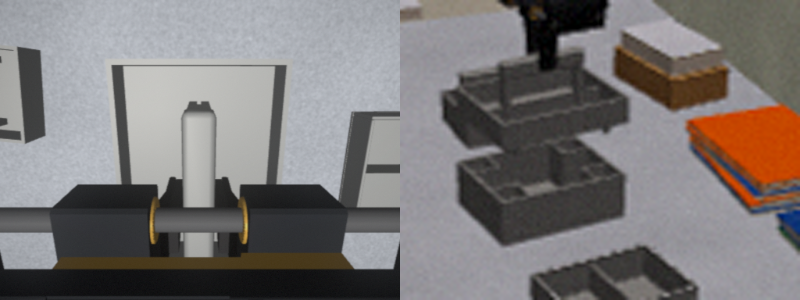

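The side view shows the caddy level and directly above the tray, in line with it. I'll lower it in small steps.

Request:
{"method": "drive_tool", "body": {
  "plan": [
    {"translation":[-0.0005,-0.0005,-0.015],"yaw":0,"fingers":1},
    {"translation":[-0.0005,-0.0005,-0.03],"yaw":0,"fingers":1},
    {"translation":[-0.0005,-0.0005,-0.042],"yaw":0,"fingers":1},
    {"translation":[-0.0005,-0.0005,-0.052],"yaw":0,"fingers":1},
    {"translation":[-0.0005,-0.0005,-0.06],"yaw":0,"fingers":1},
    {"translation":[-0.0005,-0.0005,-0.066],"yaw":0,"fingers":1},
    {"translation":[-0.0005,-0.0005,-0.071],"yaw":0,"fingers":1},
    {"translation":[-0.0005,-0.0005,-0.075],"yaw":0,"fingers":1},
    {"translation":[-0.0005,-0.0005,-0.075],"yaw":0,"fingers":1},
    {"translation":[-0.0005,-0.0005,-0.075],"yaw":0,"fingers":1}
  ]
}}

```text
clock: 8.45
tool_pos: [0.5093, 0.12, 0.1237]
ee_rot: [-0.537, 0.457, -0.46, 0.54]
ft_force: [-6.1, -3.7, 29.2]
gripper_width: 0.231
```

Run:
```python
from station import *
import cv2,numpy as np
from scipy.spatial.transform import Rotation as R
for n in('wrist','side'):
    f=grab_frame(n);np.savez(f'pics/{n}6.npz',**f);cv2.imwrite(f'pics/{n}6.png',f['img'])
ims=[cv2.imread(f'pics/{n}6.png') for n in('wrist','side')]
cv2.imwrite('pics/g6.png',np.hstack([cv2.resize(ims[0],(400,300)),cv2.resize(ims[1][125:200,215:290],(400,400),interpolation=cv2.INTER_CUBIC)[50:350]]))
cv2.imwrite('pics/w6.png',cv2.resize(ims[0][65:225,130:380],None,fx=3.2,fy=3.2,interpolation=cv2.INTER_CUBIC))
o=get_obs();M=R.from_quat(o['ee_rot']).as_matrix();print(o['clock'],o['tool_pos'],np.degrees(np.arctan2(M[1,0],M[0,0])),M.round(3).tolist(),o['ft_force'],o['torque'])
```

```text
8.55 [0.50927633 0.1200137  0.12370587] -80.86634747605335 [[0.159, 0.007, 0.987], [-0.987, 0.0, 0.159], [0.001, -1.0, 0.007]] [-5.88418152 -2.96116975 28.65657302] [-6.89669027e-01  1.13639161e+00 -8.54739498e-04]
```

View pics/g6.png

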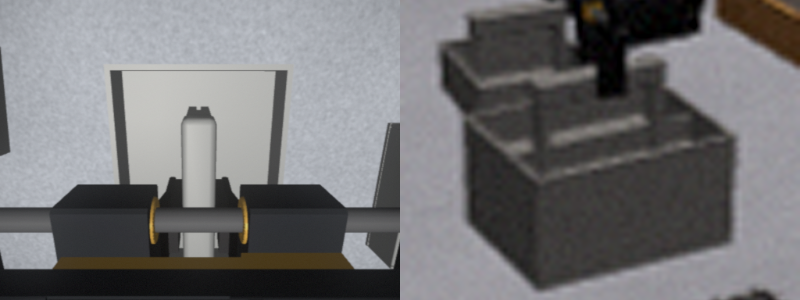

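View pics/w6.png

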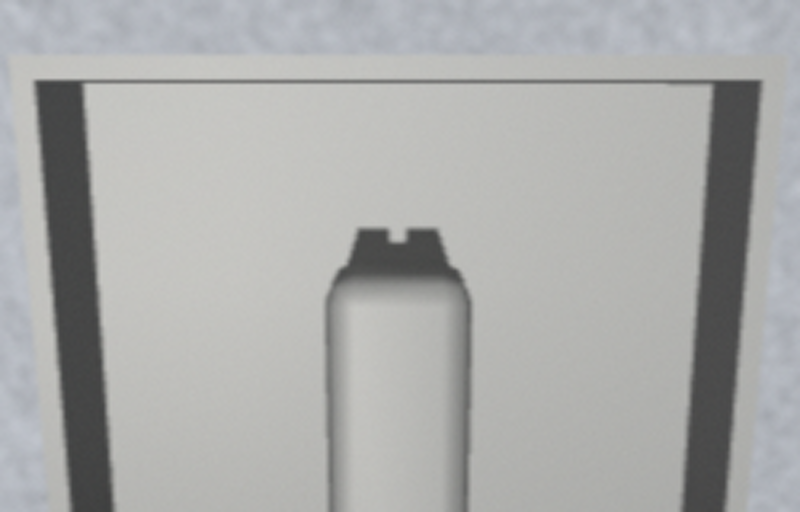

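Run:
```python
import cv2,numpy as np
t=cv2.imread('pics/side6.png')
cv2.imwrite('pics/z7.png',cv2.resize(t[125:200,220:290],None,fx=8,fy=8,interpolation=cv2.INTER_CUBIC))
from h import *
s=np.load('pics/side6.npz');w=np.load('pics/wrist6.npz')
c=np.array([.5066,.118]);a=np.radians(9.1);X=np.array([np.cos(a),np.sin(a)]);Y=np.array([-X[1],X[0]])
for z in(.093,.102):
  print('z',z)
  for sx,sy in((1,1),(1,-1),(-1,-1),(-1,1)):
    p=np.r_[c+sx*.085*X+sy*.065*Y,z+.001]
    q=proj(s,p);print(sx,sy,'side z7',((q-[220,125]+.5)*8-.5).round(0),'wrist w6',((proj(w,p)-[130,65]+.5)*3.2-.5).round(0))
  for sx in(1,-1):
    p=np.r_[c+sx*.055*X,z+.049];q=proj(s,p);print('hend',((q-[220,125]+.5)*8-.5).round(0),((proj(w,p)-[130,65]+.5)*3.2-.5).round(0))
```

```text
z 0.093
1 1 side z7 [341. 183.] wrist w6 [12. 48.]
1 -1 side z7 [466. 274.] wrist w6 [793.  50.]
-1 -1 side z7 [166. 343.] wrist w6 [713. 910.]
-1 1 side z7 [ 54. 245.] wrist w6 [ 86. 910.]
hend [353. 153.] [405. 271.]
hend [160. 193.] [402. 964.]
z 0.102
1 1 side z7 [342. 168.] wrist w6 [-7. 46.]
1 -1 side z7 [466. 257.] wrist w6 [812.  48.]
-1 -1 side z7 [166. 326.] wrist w6 [725. 942.]
-1 1 side z7 [ 54. 229.] wrist w6 [ 74. 942.]
hend [353. 136.] [405. 282.]
hend [160. 177.] [ 402. 1010.]
```

View pics/z7.png

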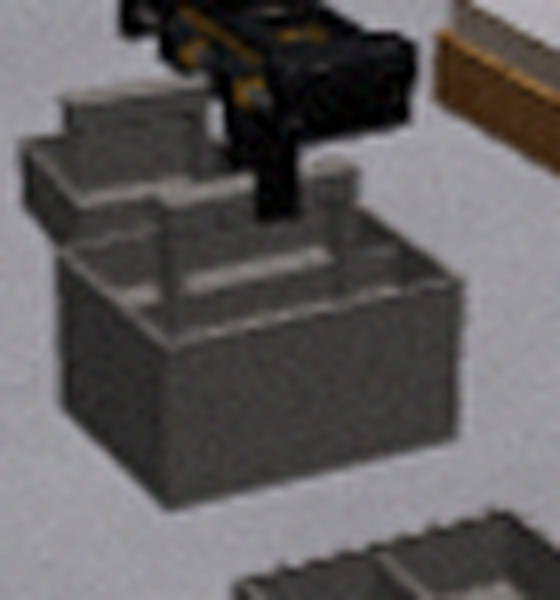

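Both views fit the fully-home prediction: in the side view, rim corners are at (172,348), (464,278) and (57,248) against the predicted (166,343), (466,274) and (54,245). The caddy is therefore seated, and the 29 N is the arm pressing down. The handle sits about 9 mm lower in the fingers than I assumed. I'll ease the pressure, re-check, then open.

Request:
{"method": "drive_tool", "body": {
  "plan": [
    {"translation":[0,0,0.002],"yaw":0,"fingers":1},
    {"translation":[0,0,0.004],"yaw":0,"fingers":1},
    {"translation":[0,0,0.004],"yaw":0,"fingers":1}
  ]
}}

```text
clock: 8.85
tool_pos: [0.5063, 0.1196, 0.1238]
ee_rot: [-0.538, 0.458, -0.459, 0.538]
ft_force: [-2.6, -0.8, 5.8]
gripper_width: 0.23
```

Request:
{"method": "drive_tool", "body": {
  "plan": [
    {"translation":[0,0,0.001],"yaw":0,"fingers":0.9},
    {"translation":[0,0,0.001],"yaw":0,"fingers":0.5},
    {"translation":[0,0,0.001],"yaw":0,"fingers":0},
    {"translation":[0,0,0.001],"yaw":0,"fingers":0},
    {"translation":[0,0,0.001],"yaw":0,"fingers":0},
    {"translation":[0,0,0.001],"yaw":0,"fingers":0},
    {"translation":[0,0,0.001],"yaw":0,"fingers":0},
    {"translation":[0,0,0.001],"yaw":0,"fingers":0}
  ]
}}

```text
clock: 9.65
tool_pos: [0.5062, 0.1195, 0.1245]
ee_rot: [0.538, -0.459, 0.458, -0.538]
ft_force: [-0.4, 0.7, 0.1]
gripper_width: 0.781
```

Request:
{"method": "drive_tool", "body": {
  "plan": [
    {"translation":[0,0,0.01],"yaw":0,"fingers":0},
    {"translation":[0,0,0.03],"yaw":0,"fingers":0},
    {"translation":[0,0,0.06],"yaw":0,"fingers":0},
    {"translation":[0,0,0.1],"yaw":0,"fingers":0},
    {"translation":[-0.02,0,0.14],"yaw":0,"fingers":0},
    {"translation":[-0.04,0,0.18],"yaw":0,"fingers":0},
    {"translation":[-0.04,0,0.2],"yaw":0,"fingers":0},
    {"translation":[-0.04,0,0.2],"yaw":0,"fingers":0},
    {"translation":[-0.04,0,0.2],"yaw":0,"fingers":0},
    {"translation":[-0.04,0,0.2],"yaw":0,"fingers":0}
  ]
}}

```text
clock: 10.65
tool_pos: [0.4659, 0.1193, 0.3237]
ee_rot: [0.539, -0.459, 0.458, -0.538]
ft_force: [0.2, -0.1, -0.0]
gripper_width: 1.001
```

Run:
```python
from station import *
import cv2,numpy as np
for n in('wrist','side','top'):
    f=grab_frame(n);np.savez(f'pics/{n}8.npz',**f);cv2.imwrite(f'pics/{n}8.png',f['img'])
w=cv2.imread('pics/wrist8.png');s=cv2.imread('pics/side8.png')
cv2.imwrite('pics/z8.png',cv2.resize(s[125:200,220:290],None,fx=8,fy=8,interpolation=cv2.INTER_CUBIC))
cv2.imwrite('pics/w8.png',cv2.resize(w[:220,120:390],None,fx=2.7,fy=2.7,interpolation=cv2.INTER_CUBIC))
print(get_obs()['clock'],get_obs()['ft_force'])
```

```text
10.8 [ 0.23164193  0.60352019 -0.07018574]
```

View pics/z8.png

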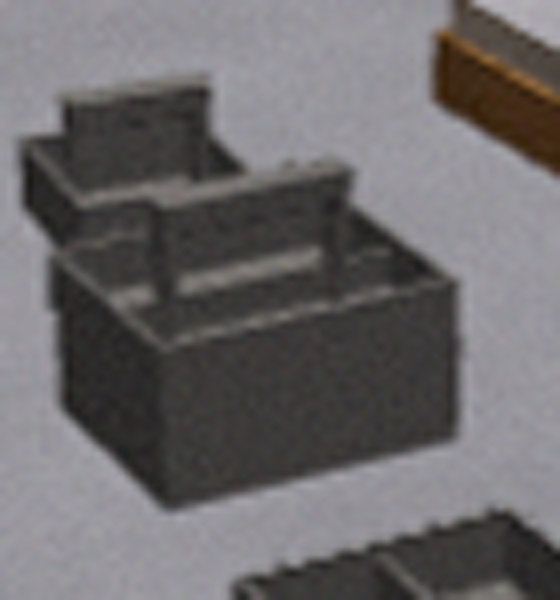

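View pics/w8.png

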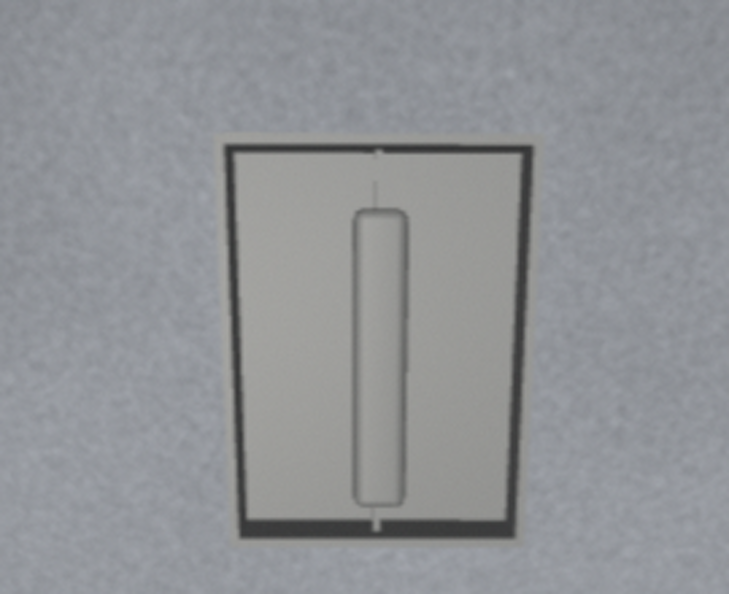

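View pics/top8.png

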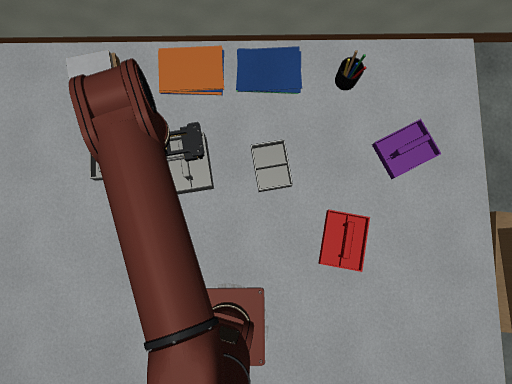

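Run:
```python
from h import *
s=np.load('pics/side8.npz');w=np.load('pics/wrist8.npz')
zz=lambda p,x0,y0,k:((p[0]+.5)/k-.5+x0,(p[1]+.5)/k-.5+y0)
W=lambda p:zz(p,120,0,2.7);S=lambda p:zz(p,220,125,8)
C=[(218,134),(538,139),(517,544),(237,543)];H=[(352,207),(409,207),(405,507),(352,507)]
def rep(Q,z,n):
    P=np.array([onz(w,W(q),z) for q in Q]);v=(P[0]+P[1]-P[2]-P[3])/2;u=(P[0]+P[3]-P[1]-P[2])/2
    m=P.mean(0);a=np.radians(9.1);d=m[:2]-[.5066,.118]
    print(n,z,m.round(4),'tray-frame off',(d@[np.cos(a),np.sin(a)]).round(4),(d@[-np.sin(a),np.cos(a)]).round(4),np.linalg.norm(v).round(4),np.linalg.norm(u).round(4),np.degrees(np.arctan2(v[1],v[0])).round(2),np.degrees(np.arctan2(u[1],u[0])).round(2))
    print(' top/bottom widths',np.linalg.norm(P[0]-P[1]).round(4),np.linalg.norm(P[3]-P[2]).round(4))
for z in(.088,.094):rep(C,z,'rim')
for z in(.136,.142):rep(H,z,'handle')
for n,a,b in(('c(1,-1)',C[1],(458,280)),('c(-1,-1)',C[2],(165,348)),('c(-1,1)',C[3],(52,253)),('Hfar',(380,207),(350,168)),('Hnear',(379,507),(155,205))):
    p,r=tri([(w,W(a)),(s,S(b))]);print(n,p.round(4),np.round(r,4))
```

```text
rim 0.088 [0.5019 0.1174 0.088 ] tray-frame off -0.0047 0.0002 0.1699 0.1266 9.35 98.71
 top/bottom widths 0.1276 0.1257
rim 0.094 [0.5025 0.1176 0.094 ] tray-frame off -0.0041 0.0003 0.1673 0.1247 9.35 98.71
 top/bottom widths 0.1257 0.1238
handle 0.136 [0.5023 0.1176 0.136 ] tray-frame off -0.0043 0.0003 0.111 0.0205 9.15 99.24
 top/bottom widths 0.0204 0.0207
handle 0.142 [0.503  0.1179 0.142 ] tray-frame off -0.0036 0.0004 0.1091 0.0202 9.15 99.24
 top/bottom widths 0.02 0.0203
c(1,-1) [0.5958 0.0681 0.0905] [0.0012 0.0012]
c(-1,-1) [0.4307 0.0417 0.0913] [0.002 0.002]
c(-1,1) [0.4098 0.1652 0.0915] [0.0004 0.0004]
Hfar [0.5582 0.1263 0.134 ] [0.001 0.001]
Hnear [0.4484 0.1084 0.1367] [0.0007 0.0007]
```

Rim corners triangulate to 90.5–91.5 mm, all within 1 mm, so the caddy is level and seated. Its centre is about 4 mm off the tray's and its yaw within 0.3°. Before handing in I'll check that the bystanders haven't moved.

Run:
```python
import cv2,numpy as np
from station import get_obs
g=lambda f:cv2.imread(f).astype(np.float32).mean(2)
for n,a,b,(y0,y1,x0,x1) in(('bin','pics/top0.png','pics/top8.png',(130,202,242,302)),('square','pics/side3.png','pics/side8.png',(130,150,221,243))):
    A=g(a)[y0:y1,x0:x1];B=g(b)[y0:y1,x0:x1];print(n,cv2.phaseCorrelate(np.ascontiguousarray(A),np.ascontiguousarray(B)),np.abs(A-B).mean())
a=cv2.imread('pics/side3.png')[120:175,210:280];b=cv2.imread('pics/side8.png')[120:175,210:280]
cv2.imwrite('pics/cmp.png',cv2.resize(np.hstack([a,b]),None,fx=5,fy=5))
o=get_obs();print(o['clock'],o['tool_pos'],o['gripper_width'])
```

```text
bin ((-0.007400865637993803, 0.0004097085367149589), 0.9978162948180128) 22.496452
square ((0.07237184671413388, -0.1350073244422738), 1.0155940055847168) 5.4053035
10.8 [0.46590606 0.11937707 0.32358401] 0.9989215663020872
```

View pics/cmp.png

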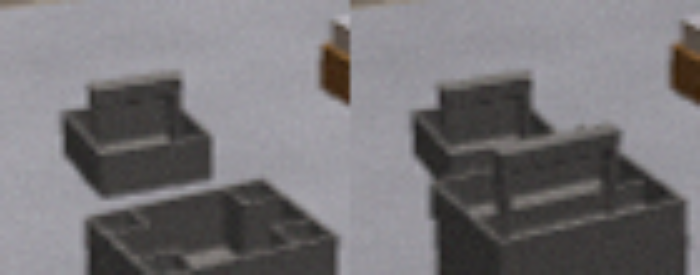

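The square caddy and bin haven't moved (shift under 0.2 px), and the gripper is open and well clear. Handing in.

```bash
python3 -c "
from station import *
print(close_job())"
```

```text
the job is handed in; nothing more can be done
None
```

I picked up the grey caddy by its handle and lowered it onto the socketed tray. I let go once the lugs were in the sockets, then backed off and handed the job in at about 10.8 s. `close_job()` gives no verdict, so the results below are my own measurements.

**Last checks**
- **Height and level:** three rim corners measured 90.5–91.5 mm, against 94 mm expected. They agree within 1 mm of each other, so the caddy is level. The 3 mm shortfall is in line with my side-view heights, which also read 4–9 mm low on the caddy's rim before the lift.
- **Position:** the caddy's centre is about 4 mm from the tray's, towards the robot (limit 15 mm). Its yaw is within about 0.3° of the tray's.
- **Bystanders:** the plain bin and square caddy showed less than 0.2 px of shift in the pictures.

**What disagreed**
- **Early contact:** the caddy touched down with the tool 9 mm higher than I expected, and pressed with about 29 N. The pictures showed it already seated, with the handle sitting about 9 mm lower in the fingers than I had assumed. I eased the force to about 6 N before opening.
- **Sideways slip:** the caddy slid a few millimetres towards the robot, which accounts for the 4 mm offset.

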